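Set the cheese press with its coarse ring and fine knob

ROBOT

A 7-joint arm with a two-finger parallel gripper is mounted at the origin on the work surface. World frame = base frame: x ahead of the robot, y to its left, z up, the work surface at z = 0. Lengths are in m, angles in rad, forces in N, time in s.
With the tool pointing down it reaches from about 0.425 to 0.95 m from the base axis. Payload 16.7 kg.
Tool frame: the origin (TCP) lies midway between the tips of the shut fingers; the grasp point (between the pads) lies 19 mm behind it; z points along the fingers, y is the line along which they close (so a half turn about z gives the same grasp; the last joint's range is limited). The gripper opens to 94 mm and grips with 3 to 60 N. Pads are 16 mm wide; open, the fingers measure 119 mm over their backs; the gripper's body (75 mm by 177 mm) begins 78 mm behind the grasp point.
Start: joints at [1.018, 0.426, 0.074, 1.606, -0.034, 1.111, -0.067], TCP at [0.265, -0.621, 0.205] pointing down, gripper open.
Joint ranges: [-2.85, 2.85], [-0.5, 2.14], [-1.23, 1.37], [0.21, 2.46], [-1.02, 4.16], [0.16, 2.05], [-2.73, 2.73]. Speed limits (rad/s): [1.89, 1.89, 2.39, 2.39, 3.01, 3.01, 3.01].

INTERFACE

Orientations are given as a unit quaternion [w, x, y, z].
In Python, from cell import arm, eyes, nets gives the robot as it stands.
- The arm moves only by the shell command python3 -m inch 'ROWS' [OPENING] [FORCE]. ROWS is text: rows parted by semicolons, each of 6 numbers parted by spaces: the shift along the world's x, y, z in mm, then the turn, a rotation vector about the world's x, y, z in degrees. A call has 1 to 20 rows; each row is the pose to reach, as a shift and turn from the pose commanded when the call began; what a row does not reach only later rows make up. A row lasts 1/8 s, in which the tool goes at most 62.5 mm and 10.7 degrees, less where a joint would pass 70% of its speed; a pose out of reach is approached as far as the arm can. A call with a gripper value outside its range is refused whole. OPENING is the opening, from -1 (shut) to 1 (fully open), set as the call begins (- or left out, the last holds). The fingers move at their own pace and stop on an object; FORCE is the grip in N (left out, the last holds). Time passes only in rows, so rows that repeat a pose let the fingers close. It gives the time, the measured TCP pose, the force, the opening and the grip force at its end, in the units of the state.
- arm.read_state(): the state, without advancing time (a new reading comes with each control period).
- eyes.camera(name): name is "side" or "top" or "wrist"; returns a dict with "frame" (480x640x3 uint8, red, green, blue), "camera_matrix" (3x3 intrinsics, pixels), "position" and "orientation" of the camera in the world; the wrist camera has in their place "T_tool_cam" (4x4, takes a point from camera to tool coordinates, whose origin is the TCP and whose axes are the flange's). Camera axes: x right, y up, looking along -z (the intrinsics and any distortion apply to the point x, -y, -z); pixel columns grow to the right and rows downward; lengths in m; the calibration is good to about 2 mm. The wrist camera is an equidistant fisheye: a pixel r from the principal point sees the ray r / f radians off the axis. A picture is of the moment at which its call begins: read the wrist's pose just before it. There is no depth.
- arm.close_job(): hands the job in; it is judged then, once.
Trained networks look in a picture, given as the dict that the camera call returned (one of the last four; its "shot" number tells which), for a name from the list of things; names that differ only in an ending like _2 or _b are one class to them, and where a whole thing is asked for, a point or a joint stands for the part that bears it (a point fixed in the world has none). Each returns a list of dicts, best first, with "p" (0 to 1); they miss things now and then, are a little off and sometimes report something else, mostly with a low value. They report only what shows in the picture. A call takes as long as a camera call. They do not tell look-alikes from the thing itself.
- nets.search_frame(query, picture): "at" ([x, y, z] in m, in world coordinates, good to about 4 mm: the middle of the surface that is visible of it).
- nets.silhouettes(query, picture): "mask" (480x640 bool, what is visible of it).
- nets.landmark_of(query, picture): "at" ([x, y, z] in m, in world coordinates, good to about 4 mm: a listed point, or the origin of a listed thing).
The state is a dict: "t": time; "joint_pos": joint angles; "joint_vel": joint speeds; "tau": joint torques, N m; "tcp_pos": TCP position; "ee_rot": TCP orientation; "ft_force": force on the tool from outside, world axes, zero at the start; "wrist_torque": the same for the moment, N m; "finger_gap": finger opening in m; "grip_force": force on a finger pad.
Only numpy, scipy, OpenCV 4.12 (cv2) and the standard library are available. Lean on these libraries where they do the work, as an engineer would, in place of code of your own. Each camera call takes 0.05 s, during which the arm holds its last target. There are 200 camera calls.

TASK

Put the cheese in the press under pressure: with the wide coarse ring on top, run the plate down until it just bears on the mould's sprung follower, without driving the follower home with the ring. Then, with the small fine knob in the ring's centre, take up the follower's spring until you feel it go solid, tighten just a little more so that it sits firmly, without over-tightening, and let go. Leave the other things on the counter standing where they are.

Things in the scene. Friction and masses are not known exactly. Their poses are not given: they have to be found in the camera images.
- press: Cheese press fixed to the steel counter: white base 150 x 200 x 22 mm, steel columns at y = +-82 mm, aluminium crossbar 36 mm wide, 200 mm long along y, top 150 mm up. Two coaxial round black fluted knobs stand above it: wide coarse ring below, small fine knob above. Under it a 60 mm wide plate moves down. Origin: centre of the base's underside; z up, on the knobs' axis.
- ring_grip (a point): On the axis, mid-height of the coarse ring, 164 mm above the counter. Ring: 58 mm wide, 154 to 174 mm above the counter. Pinch from above, fine knob between the fingers. CLOCKWISE from above lowers fine knob and plate 5 mm per rad; 5 rad of travel. Does not turn the fine knob. Dry drag 0.92 N m against the motion, holds it where left; each N of pressing force adds 5 mN m anticlockwise.
- knob_grip (a point): Centre of the fine knob: 28 mm wide, 18 mm high, at the start 199 mm above the counter, sinking as the ring is turned. Pinch from above, tips clear of the ring. CLOCKWISE from above lowers the plate (not the knob) 2.5 mm per rad more; 6 rad of travel. Does not turn the ring. Dry drag 0.48 N m against the motion, holds it where left; each N of pressing force adds 2.5 mN m anticlockwise.
- fine (a joint): Angle of the fine knob, rad: 0 at the start (its anticlockwise stop), growing as it is turned clockwise seen from above.
- mould: White round mould, 104 mm wide, 60 mm high, fixed on the press base; origin: centre of its underside. A wooden sprung follower stands out of it, 3 to 9 mm below the plate at the start (not listed). From touch it gives 4 to 5.5 mm, 8 N rising to about 56 N; then it is home: 40 N per mm more. Ring: press at most 60 N. Well set: 70 to 160 N, best 115; over 175 is too tight.
- salt_jar: Clear jar with yellow lid, 64 mm wide, 85 mm high, loose beside the press; leave it. Origin: centre of its underside.
- mug: White mug, 76 mm wide, 85 mm high, loose beside the press; leave it. Origin: centre of its underside.
- bowl: Blue plastic bowl, 160 mm wide, loose; leave it. Origin: centre of its underside.
- soap_bottle: Washing-up bottle, 64 mm wide, 190 mm high, loose; leave it. Origin: centre of its underside.
- can: Steel can, 74 mm wide, 100 mm high, loose; leave it. Origin: centre of its underside.
Mind the look-alikes: they are no part of the job. Leave any pink or red look-alike of the press alone.

How it is judged:
By the outcome, as a careful person would: the job done as asked, in the order asked, and still so for the second after the job is handed in, with the robot touching nothing.
It also fails if it takes over 70 s, if anything falls off the work surface, if the arm or the gripper's body presses on something with over 40 N, if the wrist force passes 120 N, or if a joint passes its speed limit or range.

## Working session

There is one attempt and no reset: what is moved stays moved. The work goes in short steps, Python scripts to look and compute and a shell command to move; the robot and the scene stay as the last step left them, time stands still between calls to the robot, and variables do not carry over. Pictures are saved under pics/ and viewed, at most 10 in all, crops included, and the job is handed in when it is done.

```bash
mkdir -p pics; python3 - <<'E'
from cell import arm, eyes, nets
import cv2, numpy as np
s=arm.read_state(); print(s)
for n in ["top","side"]:
    p=eyes.camera(n); cv2.imwrite(f"pics/{n}0.png",p["frame"][...,::-1])
    print(n,p["position"],p["orientation"],p["camera_matrix"])
    for q in ["press","ring_grip","knob_grip","mould"]:
        print(q,[(np.round(d["at"],3),round(d["p"],2)) for d in nets.landmark_of(q,p)])
    if n=="top":
        for q in ["salt_jar","mug","bowl","soap_bottle","can"]:
            print(q,[(np.round(d["at"],3),round(d["p"],2)) for d in nets.landmark_of(q,p)])
E
```

```text
{'t': 0.0, 'joint_pos': array([ 1.01749529,  0.42669688,  0.07387864,  1.6065757 , -0.03409872,
        1.11080936, -0.06708049]), 'joint_vel': array([ 1.45154421e-03,  9.68157988e-06,  6.69961719e-04, -2.85020805e-04,
       -1.74945922e-03,  4.86511443e-04, -9.43589346e-05]), 'tau': array([-9.08535167e-04, -9.35848475e+01,  3.66587877e+00, -4.54182279e+01,
       -4.89636802e-02,  2.03248230e-02,  1.44021219e-04]), 'tcp_pos': array([ 0.26500873, -0.62034263,  0.2048137 ]), 'ee_rot': array([-5.90010416e-04,  9.79690647e-01,  2.00513985e-01, -1.72056813e-04]), 'ft_force': array([ 0.3875727 , -0.12248741, -0.27648776]), 'wrist_torque': array([ 0.00650826, -0.02296199,  0.00016166]), 'grip_force': 0.0, 'finger_gap': 0.09415952046488231}
top [0.18909183 0.00917339 1.66709981] [-0.69506833 -0.05887712  0.06562335  0.7135174 ] [[619.83708723   0.         317.65051739]
 [  0.         619.83708723 233.3440014 ]
 [  0.           0.           1.        ]]
press [(array([ 0.615, -0.008,  0.003]), 0.91), (array([ 0.355,  0.057, -0.006]), 0.81), (array([0.195, 0.297, 0.004]), 0.81)]
ring_grip [(
[... 527 characters left out ...]
, 0.56), (array([ 0.567,  0.183, -0.   ]), 0.39)]
side [-0.14445031  0.70816671  1.28556771] [-0.31791629 -0.11185053  0.31164917  0.88842191] [[582.84329089   0.         321.40588219]
 [  0.         582.84329089 242.53827915]
 [  0.           0.           1.        ]]
press [(array([ 0.616, -0.003,  0.001]), 0.98), (array([0.355, 0.049, 0.004]), 0.84), (array([ 0.195,  0.292, -0.002]), 0.78)]
ring_grip [(array([0.196, 0.301, 0.163]), 0.98), (array([ 0.613, -0.001,  0.167]), 0.88), (array([0.356, 0.046, 0.166]), 0.79)]
knob_grip [(array([0.355, 0.049, 0.202]), 0.68), (array([ 0.612, -0.   ,  0.195]), 0.53), (array([0.192, 0.299, 0.202]), 0.52)]
mould [(array([ 0.611, -0.002,  0.022]), 0.98)]
```

View pics/top0.png

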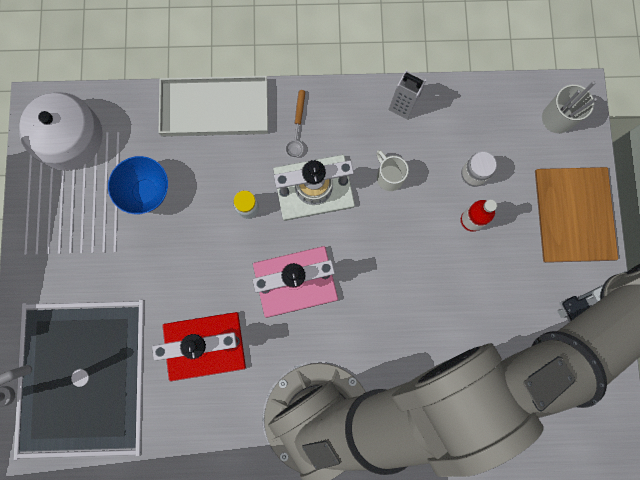

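View pics/side0.png

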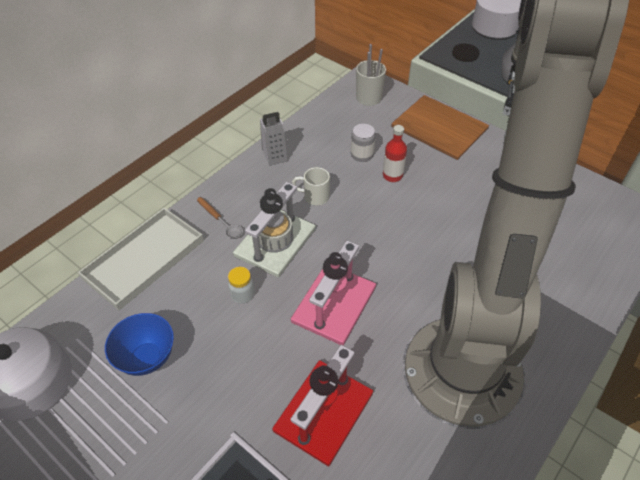

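```bash
python3 - <<'E'
import cv2
a=cv2.imread("pics/side0.png")[120:420,220:540]
cv2.imwrite("pics/crop0.png",cv2.resize(a,(640,600),interpolation=cv2.INTER_CUBIC))
E
```

```text
(no output)
```

Three things could be taken for the press in the top view: the white one with the mould, knobs at (314,172); a pink one at (293,275); a red one at (192,346). I choose the white one: white base, mould inside, jar and mug beside it. In the side view its knobs are at (271,202).

View pics/crop0.png

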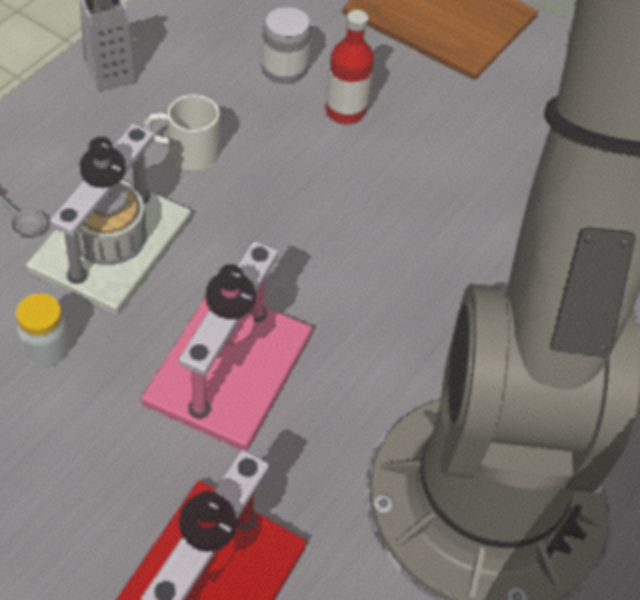

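The crop shows the white press with mould and follower, knobs at crop (100,165), between the jar and the mug. The choice holds. First I move above it at a safe height, turning anticlockwise to leave wrist range for the clockwise turns.

```bash
python3 -m inch '10 20 40 0 0 10; 40 70 80 0 0 20; 70 125 85 0 0 30; 100 180 85 0 0 40; 130 230 85 0 0 50; 160 285 85 0 0 60; 190 340 85 0 0 70; 220 390 85 0 0 80; 250 445 85 0 0 90; 280 500 85 0 0 100; 310 550 85 0 0 110; 330 590 85 0 0 120; 348 618 85 0 0 120; 348 618 85 0 0 120' 1 10
cat > h.py <<'E'
from cell import arm, eyes, nets
import numpy as np, cv2
from scipy.spatial.transform import Rotation as R
def st():
    s=arm.read_state(); q=s["ee_rot"]; r=R.from_quat([q[1],q[2],q[3],q[0]])
    y=r.as_matrix()[:,0]
    print("t",round(s["t"],2),"tcp",np.round(s["tcp_pos"]*1e3,1),"yaw",round(np.degrees(np.arctan2(y[1],y[0])),2),"F",np.round(s["ft_force"],1),"T",np.round(s["wrist_torque"],3),"gap",round(s["finger_gap"]*1e3,1),"grip",round(s["grip_force"],1),"q",np.round(s["joint_pos"],2))
    return s,r
E
python3 - <<'E'
from h import *
s,r=st()
p=eyes.camera("wrist"); print(p["camera_matrix"],np.round(p["T_tool_cam"],3))
cv2.imwrite("pics/w1.png",p["frame"][...,::-1])
for q in ["ring_grip","knob_grip","press"]:
    print(q,[(np.round(d["at"],4),round(d["p"],2)) for d in nets.landmark_of(q,p)])
E
```

```text
t: 2.5
tcp_pos: [0.6137, -0.0, 0.2902]
ee_rot: [-0.0, 0.315, 0.949, 0.001]
ft_force: [-0.5, -1.1, -0.4]
finger_gap: 0.094
grip_force: 0.0
t 2.5 tcp [613.7  -0.  290.2] yaw 143.33 F [-0.5 -1.1 -0.4] T [ 0.023 -0.082  0.035] gap 94.0 grip 0.0 q [ 0.36  0.32 -0.59  1.62  0.18  1.26  0.67]
[[371.64829954   0.         318.20201427]
 [  0.         371.64829954 238.16740516]
 [  0.           0.           1.        ]] [[ 0.     0.958  0.287  0.083]
 [ 1.    -0.001  0.     0.001]
 [ 0.001  0.287 -0.958 -0.179]
 [ 0.     0.     0.     1.   ]]
ring_grip [(array([ 0.5093, -0.4354,  0.0014]), 0.73), (array([ 0.6105, -0.0083,  0.1674]), 0.64)]
knob_grip [(array([ 0.6112, -0.0015,  0.1991]), 0.98)]
press [(array([ 0.6112, -0.0019, -0.0026]), 0.9), (array([0.3545, 0.0591, 0.0029]), 0.62)]
```

View pics/w1.png

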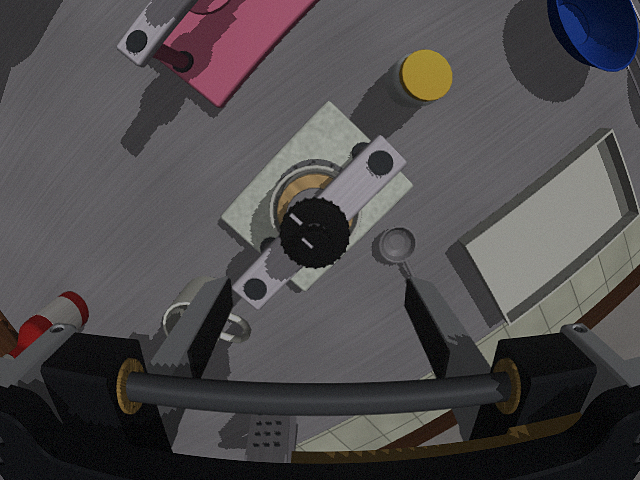

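The wrist picture shows the white press below, ring centred at about (315,232), fingers clear. Joint 7 rises with anticlockwise turning, so I turn on to about +2 rad and then refine the axis from the picture.

```bash
python3 -m inch '0 -1 -5 0 0 10; 0 -2 -10 0 0 20; -1 -2 -15 0 0 30; -1 -2 -20 0 0 40; -2 -2 -25 0 0 50; -2 -2 -25 0 0 60; -2 -2 -25 0 0 70; -2 -2 -25 0 0 80; -2 -2 -25 0 0 80;-2 -2 -25 0 0 80'
python3 - <<'E'
from h import *
s,r=st()
p=eyes.camera("wrist")
K=p["camera_matrix"];T=p["T_tool_cam"]
cv2.imwrite("pics/w2.png",p["frame"][...,::-1])
def ray(u,v,z):
    x=(u-K[0,2])/K[0,0]; y=(v-K[1,2])/K[1,1]; th=np.hypot(x,y)
    d=np.array([x/th*np.sin(th),-y/th*np.sin(th),-np.cos(th)])
    M=r.as_matrix(); o=s["tcp_pos"]+M@T[:3,3]; D=M@T[:3,:3]@d
    return o+D*(z-o[2])/D[2]
g=p["frame"].max(2)
m=(g<45).astype(np.uint8); m[330:]=0
n,l,stt,c=cv2.connectedComponentsWithStats(m)
for i in range(1,n):
    if stt[i,4]>1500: print(stt[i],c[i],np.round(ray(*c[i],.174),4),np.round(ray(*c[i],.185),4))
for q in ["ring_grip","knob_grip"]:
    print(q,[(np.round(d["at"],4),round(d["p"],2)) for d in nets.landmark_of(q,p)])
E
```

```text
t: 3.95
tcp_pos: [0.6111, -0.0054, 0.2656]
ee_rot: [-0.0, -0.365, 0.931, -0.0]
ft_force: [-0.2, 0.4, 0.2]
finger_gap: 0.0942
grip_force: 0.0
t 3.95 tcp [611.1  -5.4 265.6] yaw -137.16 F [-0.2  0.4  0.2] T [ 0.087 -0.142 -0.035] gap 94.2 grip 0.0 q [ 0.54  0.38 -0.83  1.64  0.3   1.25  1.97]
[ 536   41   75   69 3441] [570.50159837  74.65707643] [0.3601 0.0504 0.174 ] [0.3679 0.0458 0.185 ]
[ 279  203   77   78 4342] [316.90050668 241.80354675] [ 0.613  -0.0064  0.174 ] [ 0.6105 -0.0087  0.185 ]
ring_grip [(array([ 0.6139, -0.0069,  0.1662]), 0.89), (array([0.3562, 0.056 , 0.1621]), 0.82), (array([ 0.6124, -0.001 , -0.0015]), 0.16)]
knob_grip [(array([ 0.615 , -0.0048,  0.1987]), 0.98), (array([0.357 , 0.0515, 0.2   ]), 0.84)]
```

View pics/w2.png

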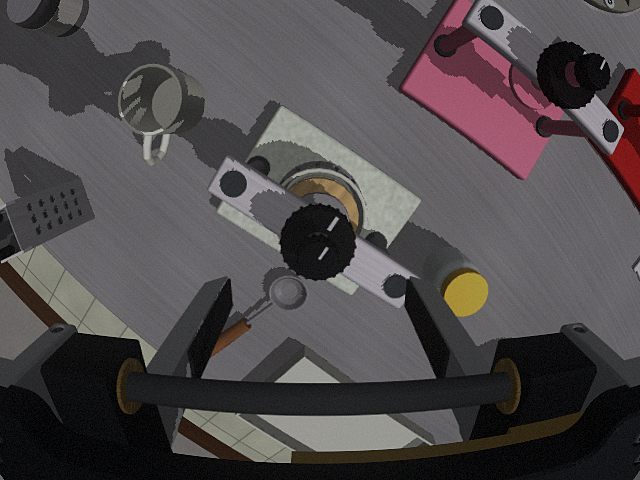

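The ring is at (318,242) with its pointer marks visible, mug and jar clear. I combine both views for the axis.

```bash
python3 - <<'E'
import numpy as np, cv2
from scipy.spatial.transform import Rotation as R
f=371.648;cx,cy=318.2,238.17
T=np.array([[0,.958,.287,.083],[1,-.001,0,.001],[.001,.287,-.958,-.179]])
for n,t,q in [("w1",[.6137,0,.2902],[.315,.949,.001,0]),("w2",[.6111,-.0054,.2656],[-.365,.931,0,0])]:
    im=cv2.imread(f"pics/{n}.png"); m=(im.max(2)<45).astype(np.uint8); m[330:]=0
    k,l,s,c=cv2.connectedComponentsWithStats(m)
    i=[i for i in range(1,k) if abs(c[i][0]-318)<25 and abs(c[i][1]-238)<25 and s[i,4]>1500][0]
    pts=np.argwhere(l==i)[:,::-1].astype(np.int32); (u,v),rad=cv2.minEnclosingCircle(pts)
    M=R.from_quat(q).as_matrix()
    for u,v in [c[i],(u,v)]:
        x,y=(u-cx)/f,(v-cy)/f; th=np.hypot(x,y); d=np.array([x/th*np.sin(th),-y/th*np.sin(th),-np.cos(th)])
        o=np.array(t)+M@T[:,3]; D=M@T[:,:3]@d; P=o+D*(.176-o[2])/D[2]
        print(n,u,v,rad,np.round(P,4), "in tool:",np.round(M.T@(P-t),4))
E
```

```text
w1 314.5491095520777 232.75472207231516 36.07527542114258 [ 0.6127 -0.0015  0.176 ] in tool: [-0.0002 -0.002   0.1142]
w1 313.8793640136719 232.7537841796875 36.07527542114258 [ 0.6124 -0.0019  0.176 ] in tool: [-0.0002 -0.0025  0.1142]
w2 316.9005066789498 241.80354675264854 39.09347152709961 [ 0.6113 -0.0052  0.176 ] in tool: [-0.0003  0.      0.0896]
w2 317.06622314453125 241.449462890625 39.09347152709961 [ 0.611  -0.0053  0.176 ] in tool: [-0.0001  0.0001  0.0896]
```

```bash
python3 -m inch '0 1 -25 0 0 0; 1 1 -50 0 0 0; 1 1 -75 0 0 0; 1 1 -95 0 0 0; 1 1 -105 0 0 0;1 1 -108 0 0 0;1 1 -108 0 0 0'; python3 -c "
from h import *;st()"
```

```text
t: 4.97
tcp_pos: [0.6125, -0.0036, 0.158]
ee_rot: [0.0, -0.368, 0.93, -0.0]
ft_force: [0.2, 0.9, -0.4]
finger_gap: 0.0941
grip_force: 0.0
t 4.97 tcp [612.5  -3.6 158. ] yaw -136.87 F [ 0.2  0.9 -0.4] T [ 0.178 -0.077 -0.037] gap 94.1 grip 0.0 q [ 0.5   0.48 -0.79  1.76  0.39  1.06  1.9 ]
```

```bash
python3 -m inch '0 0 0 0 0 0;0 0 0 0 0 0;0 0 0 0 0 0;0 0 0 0 0 0;0 0 0 0 0 0;0 0 0 0 0 0' -1 60; python3 -c "
from h import *;st()"
```

```text
t: 5.72
tcp_pos: [0.6129, -0.0045, 0.1576]
ee_rot: [0.0, -0.367, 0.93, -0.001]
ft_force: [6.0, -3.0, -2.3]
finger_gap: 0.0568
grip_force: 60.0
t 5.72 tcp [612.9  -4.5 157.6] yaw -136.91 F [ 6.  -3.  -2.3] T [-0.478 -1.108  0.097] gap 56.8 grip 60.0 q [ 0.5   0.48 -0.79  1.76  0.39  1.06  1.9 ]
```

```bash
python3 -m inch '0 0 0 0 0 -5;0 0 0 0 0 -10;0 0 0 0 0 -15;0 0 0 0 0 -15' ; python3 -c "
from h import *;st()"
python3 -m inch '0 0 0 0 0 -5;0 0 0 0 0 -10;0 0 0 0 0 -12;0 0 0 0 0 -12' ; python3 -c "
from h import *;st();eyes.camera('side');st()"
```

```text
t: 6.22
tcp_pos: [0.6128, -0.0043, 0.1576]
ee_rot: [0.0, -0.242, 0.97, -0.001]
ft_force: [4.3, -3.3, -1.2]
finger_gap: 0.0568
grip_force: 60.0
t 6.22 tcp [612.8  -4.3 157.6] yaw -151.96 F [ 4.3 -3.3 -1.2] T [-0.411 -0.989  0.073] gap 56.8 grip 60.0 q [ 0.46  0.47 -0.73  1.76  0.35  1.05  1.66]
t: 6.72
tcp_pos: [0.6127, -0.0041, 0.1576]
ee_rot: [0.0, -0.14, 0.99, -0.0]
ft_force: [3.7, -2.8, -1.3]
finger_gap: 0.0569
grip_force: 60.0
t 6.72 tcp [612.7  -4.1 157.6] yaw -163.85 F [ 3.7 -2.8 -1.3] T [-0.444 -1.051  0.512] gap 56.9 grip 60.0 q [ 0.43  0.45 -0.69  1.76  0.33  1.04  1.47]
t 6.78 tcp [612.7  -4.1 157.6] yaw -163.84 F [ 3.8 -2.9 -1.9] T [-0.418 -1.037  0.512] gap 57.0 grip 60.0 q [ 0.43  0.45 -0.69  1.76  0.33  1.04  1.47]
```

```bash
cat > r.sh <<'E'
python3 -c "
from h import *;st()" | sed 's/ q .*//'
E
python3 -m inch '0 0 0 0 0 -2;0 0 0 0 0 -4'>/dev/null; sh r.sh
python3 -m inch '0 0 0 0 0 -2;0 0 0 0 0 -4'>/dev/null; sh r.sh
python3 -m inch '0 0 0 0 0 -2;0 0 0 0 0 -4'>/dev/null; sh r.sh
```

```text
t 7.03 tcp [612.7  -4.  157.6] yaw -167.88 F [ 4.6 -3.1 -1.7] T [-0.406 -1.099  0.907] gap 57.0 grip 60.0
t 7.28 tcp [612.7  -4.  157.6] yaw -171.88 F [ 3.7 -2.8 -1.3] T [-0.331 -1.183  0.856] gap 57.0 grip 60.0
t 7.53 tcp [612.7  -3.9 157.6] yaw -175.88 F [ 4.6 -1.9 -1.5] T [-0.365 -1.095  0.883] gap 56.8 grip 60.0
```

```bash

python3 -m inch '0 0 0 0 0 -2;0 0 0 0 0 -4'>/dev/null; sh r.sh
python3 -m inch '0 0 0 0 0 -2;0 0 0 0 0 -4'>/dev/null; sh r.sh
python3 -m inch '0 0 0 0 0 -2;0 0 0 0 0 -4'>/dev/null; sh r.sh
python3 -m inch '0 0 0 0 0 -2;0 0 0 0 0 -4'>/dev/null; sh r.sh
```

```text
t 7.78 tcp [612.8  -3.9 157.6] yaw -179.89 F [ 3.9 -1.7 -2.3] T [-0.434 -1.258  0.882] gap 57.4 grip 60.0
t 8.03 tcp [612.7  -3.8 157.6] yaw 176.11 F [ 4.8 -1.2 -1.4] T [-0.298 -1.272  0.879] gap 56.8 grip 60.0
t 8.28 tcp [612.7  -3.7 157.6] yaw 172.11 F [ 5.4 -1.9 -1.9] T [-0.306 -1.279  0.904] gap 57.3 grip 60.0
t 8.53 tcp [612.7  -3.7 157.6] yaw 168.11 F [ 5.5 -1.1 -1.3] T [-0.254 -1.311  0.926] gap 56.8 grip 60.0
```

```bash

python3 -m inch '0 0 0 0 0 -2;0 0 0 0 0 -4'>/dev/null; sh r.sh
python3 -m inch '0 0 0 0 0 -2;0 0 0 0 0 -4'>/dev/null; sh r.sh
```

```text
t 8.78 tcp [612.8  -3.6 157.6] yaw 164.12 F [ 5.1 -1.8 -2.2] T [-0.272 -1.367  0.947] gap 56.9 grip 60.0
t 9.03 tcp [612.8  -3.6 157.6] yaw 160.12 F [ 4.9 -1.1 -2.5] T [-0.218 -1.427  0.896] gap 57.0 grip 60.0
```

```bash

python3 -m inch '0 0 0 0 0 -2;0 0 0 0 0 -4'>/dev/null; sh r.sh
python3 -m inch '0 0 0 0 0 -2;0 0 0 0 0 -4'>/dev/null; sh r.sh
```

```text
t 9.28 tcp [612.8  -3.5 157.6] yaw 156.12 F [ 5.4 -1.2 -2.9] T [-0.174 -1.361  0.871] gap 57.2 grip 60.0
t 9.53 tcp [612.8  -3.5 157.6] yaw 152.13 F [ 5.8 -0.5 -2.7] T [-0.122 -1.455  0.878] gap 57.0 grip 60.0
```

```bash

python3 -m inch '0 0 0 0 0 -2;0 0 0 0 0 -4'>/dev/null; sh r.sh
python3 -m inch '0 0 0 0 0 -2;0 0 0 0 0 -4'>/dev/null; sh r.sh
python3 -m inch '0 0 0 0 0 -2;0 0 0 0 0 -4'>/dev/null; sh r.sh
```

```text
t 9.78 tcp [612.8  -3.4 157.6] yaw 148.13 F [ 6.   0.8 -2.7] T [-0.125 -1.495  1.018] gap 56.8 grip 60.0
t 10.03 tcp [612.9  -3.3 157.6] yaw 144.13 F [ 5.5  0.1 -3.4] T [-0.088 -1.605  0.931] gap 57.0 grip 60.0
t 10.28 tcp [612.9  -3.3 157.6] yaw 140.14 F [ 6.9  0.  -3.9] T [-0.128 -1.625  0.987] gap 56.7 grip 60.0
```

```bash

python3 -m inch '0 0 0 0 0 -2'>/dev/null; sh r.sh
python3 -m inch '0 0 0 0 0 -2'>/dev/null; sh r.sh
```

```text
t 10.4 tcp [612.9  -3.3 157.6] yaw 138.14 F [ 6.4  0.6 -4. ] T [-0.11  -1.659  1.011] gap 56.6 grip 60.0
t 10.53 tcp [613.   -3.2 157.6] yaw 136.14 F [ 6.3  0.7 -3.6] T [-0.066 -1.667  0.975] gap 57.2 grip 60.0
```

The ring torque rose from 0.89 to about 0.98 N m, so the plate bears on the follower at about 18 N, well short of home. I release, rise to the fine knob and rewind.

```bash
python3 -m inch '0 0 0 0 0 0;0 0 0 0 0 0;0 0 0 0 0 0;0 0 0 0 0 0' 1 60;sh r.sh;
python3 -m inch '0 0 10 0 0 0;0 0 21 0 0 0;0 0 21 0 0 10;0 0 21 0 0 20;0 0 21 0 0 30;0 0 21 0 0 40;0 0 21 0 0 50;0 0 21 0 0 60;0 0 21 0 0 70;0 0 21 0 0 80;0 0 21 0 0 88;0 0 21 0 0 88;0 0 21 0 0 88'; python3 - <<'E'
from h import *
s,r=st()
p=eyes.camera("side"); f=p["frame"][150:280,210:340]
w=eyes.camera("wrist")["frame"][100:360,170:470]
cv2.imwrite("pics/c3.png",np.hstack([cv2.resize(f,(400,400),interpolation=cv2.INTER_CUBIC),cv2.resize(w,(400,400))])[...,::-1])
E
```

```text
t: 11.02
tcp_pos: [0.6121, -0.0038, 0.1575]
ee_rot: [-0.0, 0.374, 0.928, -0.0]
ft_force: [-0.7, 0.1, -0.0]
finger_gap: 0.0925
grip_force: 0.0
t 11.03 tcp [612.1  -3.8 157.5] yaw 136.14 F [-0.7  0.1 -0. ] T [ 0.009 -0.116  0.005] gap 92.5 grip 0.0
t: 12.65
tcp_pos: [0.6123, -0.0038, 0.1789]
ee_rot: [0.0, -0.374, 0.927, -0.0]
ft_force: [0.5, -0.6, -0.8]
finger_gap: 0.0939
grip_force: 0.0
t 12.65 tcp [612.3  -3.8 178.9] yaw -136.07 F [ 0.5 -0.6 -0.8] T [ 0.072 -0.119 -0.05 ] gap 93.9 grip 0.0 q [ 0.5   0.46 -0.79  1.74  0.36  1.09  1.94]
```

View pics/c3.png

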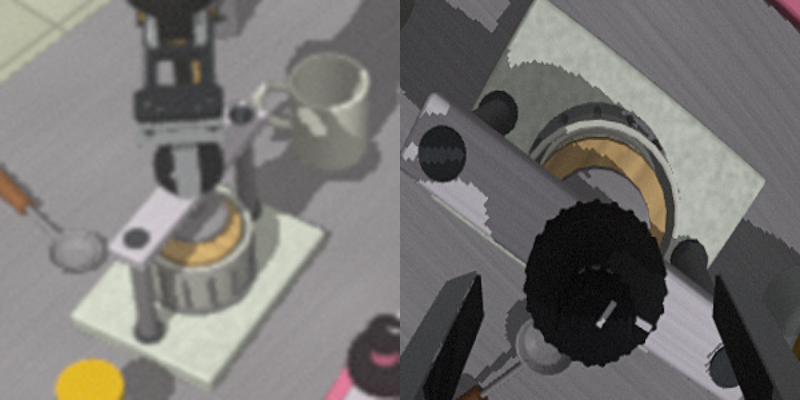

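The left crop shows the plate down near the follower, mug undisturbed. The right crop shows the ring mark turned about a quarter turn (640,325) while the fine knob's mark (605,312) kept its direction. Now I grip the fine knob.

```bash
python3 -m inch '1 0 0 0 0 0;1 0 0 0 0 0;1 0 0 0 0 0;1 0 0 0 0 0;1 0 0 0 0 0;1 0 0 0 0 0;1 0 0 0 0 0;1 0 0 0 0 0' -1 60;sh r.sh
python3 -m inch '0 0 0 0 0 -4;0 0 0 0 0 -8'>/dev/null; sh r.sh
python3 -m inch '0 0 0 0 0 -4;0 0 0 0 0 -8'>/dev/null; sh r.sh
python3 -m inch '0 0 0 0 0 -4;0 0 0 0 0 -8'>/dev/null; sh r.sh
python3 -m inch '0 0 0 0 0 -4;0 0 0 0 0 -8'>/dev/null; sh r.sh
```

```text
t: 13.75
tcp_pos: [0.6135, -0.0041, 0.1785]
ee_rot: [0.0, -0.376, 0.927, -0.0]
ft_force: [2.7, -2.1, -0.9]
finger_gap: 0.0269
grip_force: 60.0
t 13.75 tcp [613.5  -4.1 178.5] yaw -135.89 F [ 2.7 -2.1 -0.9] T [-0.293 -0.777 -0.005] gap 26.9 grip 60.0
t 14.0 tcp [613.5  -4.  178.5] yaw -143.99 F [ 2.8 -1.8 -1.6] T [-0.346 -0.746  0.523] gap 26.8 grip 60.0
t 14.25 tcp [613.5  -4.  178.5] yaw -151.98 F [ 3.  -1.1 -1.1] T [-0.401 -0.78   0.58 ] gap 26.6 grip 60.0
t 14.5 tcp [613.4  -3.9 178.5] yaw -159.98 F [ 3.  -3.  -0.9] T [-0.409 -0.757  0.515] gap 27.1 grip 60.0
t 14.75 tcp [613.5  -3.9 178.5] yaw -167.98 F [ 3.3 -2.2 -1.5] T [-0.359 -0.743  0.573] gap 26.6 grip 60.0
```

```bash

python3 -m inch '0 0 0 0 0 -4;0 0 0 0 0 -8'>/dev/null; sh r.sh
python3 -m inch '0 0 0 0 0 -4;0 0 0 0 0 -8'>/dev/null; sh r.sh
python3 -m inch '0 0 0 0 0 -4'>/dev/null; sh r.sh
python3 -m inch '0 0 0 0 0 -4'>/dev/null; sh r.sh
python3 -m inch '0 0 0 0 0 -4'>/dev/null; sh r.sh
python3 -m inch '0 0 0 0 0 -4'>/dev/null; sh r.sh
```

```text
t 15.0 tcp [613.4  -3.9 178.5] yaw -175.97 F [ 2.1 -1.1 -1.9] T [-0.331 -0.718  0.61 ] gap 26.9 grip 60.0
t 15.25 tcp [613.5  -3.8 178.5] yaw 176.03 F [ 2.7 -1.7 -1.1] T [-0.361 -0.802  0.597] gap 26.8 grip 60.0
t 15.38 tcp [613.4  -3.9 178.5] yaw 172.03 F [ 2.4 -2.2 -0.7] T [-0.337 -0.704  0.581] gap 26.7 grip 60.0
t 15.5 tcp [613.4  -3.8 178.5] yaw 168.03 F [ 2.8 -1.5 -0.4] T [-0.32  -0.76   0.556] gap 26.6 grip 60.0
t 15.62 tcp [613.5  -3.8 178.6] yaw 164.03 F [ 3.2 -0.8 -1.4] T [-0.312 -0.752  0.612] gap 26.9 grip 60.0
t 15.75 tcp [613.5  -3.8 178.5] yaw 160.03 F [ 2.1 -2.  -0.8] T [-0.344 -0.734  0.557] gap 26.8 grip 60.0
```

```bash

python3 -m inch '0 0 0 0 0 -4'>/dev/null; sh r.sh
python3 -m inch '0 0 0 0 0 -4'>/dev/null; sh r.sh
python3 -m inch '0 0 0 0 0 -4'>/dev/null; sh r.sh
python3 -m inch '0 0 0 0 0 -4'>/dev/null; sh r.sh
python3 -m inch '0 0 0 0 0 -4'>/dev/null; sh r.sh
python3 -m inch '0 0 0 0 0 -4'>/dev/null; sh r.sh
python3 -m inch '0 0 0 0 0 -4'>/dev/null; sh r.sh
python3 -m inch '0 0 0 0 0 -4'>/dev/null; sh r.sh
```

```text
t 15.88 tcp [613.5  -3.8 178.6] yaw 156.03 F [ 2.2 -1.3 -0.6] T [-0.35  -0.735  0.612] gap 26.9 grip 60.0
t 16.0 tcp [613.5  -3.8 178.6] yaw 152.03 F [ 2.7 -2.  -0.9] T [-0.344 -0.786  0.586] gap 26.6 grip 60.0
t 16.12 tcp [613.5  -3.7 178.6] yaw 148.03 F [ 2.9 -2.  -1. ] T [-0.339 -0.776  0.614] gap 27.0 grip 60.0
t 16.25 tcp [613.5  -3.7 178.6] yaw 144.03 F [ 2.4 -1.3 -0.8] T [-0.342 -0.771  0.661] gap 26.9 grip 60.0
t 16.38 tcp [613.5  -3.7 178.6] yaw 140.03 F [ 2.6 -1.4 -0.7] T [-0.354 -0.807  0.606] gap 26.7 grip 60.0
t 16.5 tcp [613.5  -3.7 178.6] yaw 136.03 F [ 2.9 -2.5 -1.1] T [-0.295 -0.849  0.612] gap 27.2 grip 60.0
t 16.62 tcp [613.5  -3.7 178.6] yaw 132.04 F [ 2.8 -1.5 -0.9] T [-0.27  -0.79   0.567] gap 27.0 grip 60.0
t 16.75 tcp [613.6  -3.7 178.6] yaw 128.03 F [ 2.7 -1.4 -0.8] T [-0.254 -0.798  0.619] gap 27.2 grip 60.0
```

```bash

python3 -m inch '0 0 0 0 0 -4'>/dev/null; sh r.sh
python3 -m inch '0 0 0 0 0 -4'>/dev/null; sh r.sh
python3 -m inch '0 0 0 0 0 -4'>/dev/null; sh r.sh
python3 -m inch '0 0 0 0 0 -4'>/dev/null; sh r.sh
python3 -m inch '0 0 0 0 0 -4'>/dev/null; sh r.sh
```

```text
t 16.88 tcp [613.6  -3.7 178.6] yaw 124.03 F [ 4.  -0.6 -0.3] T [-0.346 -0.903  0.604] gap 26.9 grip 60.0
t 17.0 tcp [613.5  -3.7 178.6] yaw 120.04 F [ 4.2 -1.1 -1.5] T [-0.355 -0.889  0.615] gap 26.3 grip 60.0
t 17.12 tcp [613.6  -3.7 178.6] yaw 116.04 F [ 3.3 -1.4 -1.7] T [-0.377 -0.921  0.568] gap 27.0 grip 60.0
t 17.25 tcp [613.6  -3.7 178.7] yaw 112.04 F [ 3. -0. -1.] T [-0.337 -0.878  0.633] gap 26.6 grip 60.0
t 17.38 tcp [613.6  -3.6 178.7] yaw 108.05 F [ 3.8 -1.5 -0.6] T [-0.392 -0.917  0.63 ] gap 26.8 grip 60.0
```

The torque has been flat since yaw 148, so the grip may be slipping. I check the knob mark from the wrist.

```bash
python3 - <<'E'
from h import *
s,r=st()
w=eyes.camera("wrist")["frame"][100:360,170:470]
cv2.imwrite("pics/c4.png",cv2.resize(w,(600,520),interpolation=cv2.INTER_CUBIC)[...,::-1])
E
```

```text
t 17.38 tcp [613.6  -3.6 178.7] yaw 108.05 F [ 3.8 -1.5 -0.6] T [-0.392 -0.917  0.63 ] gap 26.8 grip 60.0 q [ 0.2   0.38 -0.38  1.76  0.16  1.04  0.08]
```

View pics/c4.png

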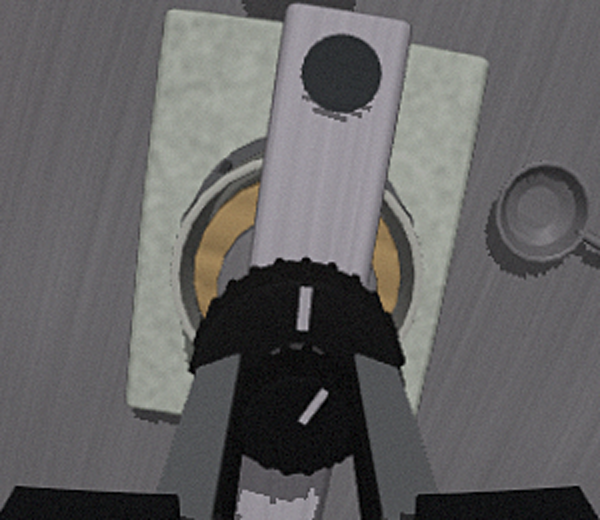

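The knob mark lies at the same angle in the picture as at grasp (about 53°), at (313,407), and the ring mark is undisturbed. So there is no slip and the spring is still being taken up. I go on in small steps.

```bash

python3 -m inch '0 0 0 0 0 -3'>/dev/null; sh r.sh
python3 -m inch '0 0 0 0 0 -3'>/dev/null; sh r.sh
python3 -m inch '0 0 0 0 0 -3'>/dev/null; sh r.sh
python3 -m inch '0 0 0 0 0 -3'>/dev/null; sh r.sh
python3 -m inch '0 0 0 0 0 -3'>/dev/null; sh r.sh
python3 -m inch '0 0 0 0 0 -3'>/dev/null; sh r.sh
```

```text
t 17.55 tcp [613.7  -3.7 178.6] yaw 105.17 F [ 4.3 -1.  -0.3] T [-0.365 -1.012  0.644] gap 26.8 grip 60.0
t 17.68 tcp [613.6  -3.7 178.6] yaw 102.14 F [ 3.7 -2.  -0.8] T [-0.413 -1.014  0.646] gap 26.7 grip 60.0
t 17.8 tcp [613.7  -3.7 178.7] yaw 99.14 F [ 3.5 -1.9 -0.1] T [-0.383 -0.989  0.62 ] gap 26.9 grip 60.0
t 17.93 tcp [613.7  -3.7 178.6] yaw 96.14 F [ 3.3 -1.3  0.1] T [-0.389 -0.974  0.64 ] gap 27.0 grip 60.0
t 18.05 tcp [613.7  -3.7 178.7] yaw 93.14 F [ 4.2 -1.2 -0.7] T [-0.431 -1.034  0.631] gap 27.5 grip 60.0
t 18.18 tcp [613.7  -3.7 178.7] yaw 90.14 F [ 3.9 -1.3 -0.6] T [-0.417 -1.036  0.66 ] gap 26.7 grip 60.0
```

```bash
cat > mark.py <<'E'
from h import *
f=371.648;cx,cy=318.2,238.17
T=np.array([[0,.958,.287,.083],[1,-.001,0,.001],[.001,.287,-.958,-.179]])
def ang(im,x0,y0,sx,sy,box,ztool,name):
    # brightest elongated blob inside box (px of im)
    a,b,c,d=box; sub=im[b:d,a:c].max(2); m=(sub>120).astype(np.uint8)
    n,l,s,_=cv2.connectedComponentsWithStats(m); i=1+np.argmax(s[1:,4]); ys,xs=np.nonzero(l==i)
    U=x0+(xs+a)/sx; V=y0+(ys+b)/sy
    x=(U-cx)/f;y=(V-cy)/f;th=np.hypot(x,y); k=np.sin(th)/th
    D=(T[:,:3]@np.array([x*k,-y*k,-np.cos(th)])).T; P=T[:,3]+D*((ztool-T[2,3])/D[:,2])[:,None]
    e,v=np.linalg.eigh(np.cov(P[:,:2].T)); v=v[:,1]
    print(name,s[i],"centre mm",np.round(P.mean(0)*1e3,1),"angle",round(np.degrees(np.arctan2(v[1],v[0]))%180,1),"len",np.round(4e3*np.sqrt(e),1))
E
python3 - <<'E'
from mark import *
c3=cv2.imread("pics/c3.png")[:,400:]; c4=cv2.imread("pics/c4.png")
ang(c3,170,100,400/300,400/260,(185,285,225,345),-.0215,"c3 fine"); ang(c3,170,100,400/300,400/260,(232,312,257,337),.005,"c3 ring")
ang(c4,170,100,2,2,(285,375,350,445),-.0215,"c4 fine"); ang(c4,170,100,2,2,(285,270,325,340),.005,"c4 ring")
s,r=st()
w=eyes.camera("wrist")["frame"][100:360,170:470][...,::-1]
c5=cv2.resize(w,(600,520),interpolation=cv2.INTER_CUBIC); cv2.imwrite("pics/c5.png",c5)
ang(c5,170,100,2,2,(285,375,350,445),-.0215,"c5 fine")
E
```

```text
c3 fine [12 33  8 10 40] centre mm [  0.4   2.1 -21.5] angle 40.0 len [1.8 3.9]
c3 ring [  4   5  16  15 117] centre mm [-14.5  20.1   5. ] angle 123.7 len [3.3 8.2]
c4 fine [ 14  14  29  35 291] centre mm [  3.8   5.  -21.5] angle 32.9 len [ 2.1 11.5]
c4 ring [ 12  17  15  43 423] centre mm [19.1  3.   5. ] angle 5.0 len [ 3.  13.7]
t 18.18 tcp [613.7  -3.7 178.7] yaw 90.14 F [ 3.9 -1.3 -0.6] T [-0.417 -1.036  0.66 ] gap 26.7 grip 60.0 q [ 0.15  0.37 -0.32  1.76  0.13  1.03 -0.21]
c5 fine [ 14  14  29  35 299] centre mm [  3.8   5.  -21.5] angle 32.7 len [ 2.2 11.5]
```

View pics/c5.png

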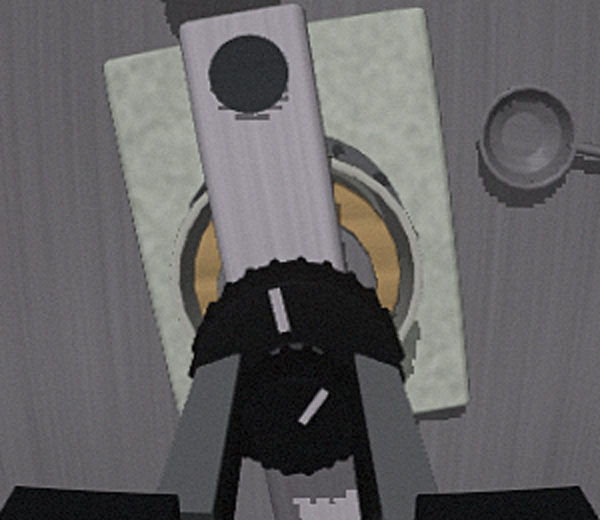

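The mark (313,407) sits at 32.7° against 32.9° before, so there is no slip. The kink has not shown yet, and I go on carefully.

```bash

python3 -m inch '0 0 0 0 0 -3'>/dev/null; sh r.sh
python3 -m inch '0 0 0 0 0 -3'>/dev/null; sh r.sh
python3 -m inch '0 0 0 0 0 -3'>/dev/null; sh r.sh
python3 -m inch '0 0 0 0 0 -3'>/dev/null; sh r.sh
python3 -m inch '0 0 0 0 0 -3'>/dev/null; sh r.sh
```

```text
t 18.35 tcp [613.7  -3.7 178.7] yaw 87.21 F [ 4.7 -1.9  0.1] T [-0.378 -1.14   0.696] gap 26.8 grip 60.0
t 18.48 tcp [613.7  -3.7 178.7] yaw 84.17 F [ 4.1 -1.   0.3] T [-0.383 -1.141  0.733] gap 27.1 grip 60.0
t 18.6 tcp [613.7  -3.7 178.7] yaw 81.18 F [ 4.8 -1.7 -0.2] T [-0.392 -1.097  0.651] gap 26.8 grip 60.0
t 18.73 tcp [613.7  -3.7 178.7] yaw 78.17 F [ 3.9 -2.1  0.4] T [-0.417 -1.132  0.771] gap 26.9 grip 60.0
t 18.85 tcp [613.7  -3.7 178.7] yaw 75.18 F [ 4.4 -2.2  0.4] T [-0.415 -1.102  0.657] gap 26.8 grip 60.0
```

```bash
python3 - <<'E'
from mark import *
import mark
c3=cv2.imread("pics/c3.png")[:,400:]
for t in (60,75,90,105):
    m=(c3[285:345,185:225].max(2)>t).astype(np.uint8)
    n,l,s,_=cv2.connectedComponentsWithStats(m)
    i=1+np.argmax(s[1:,4]); ys,xs=np.nonzero(l==i)
    U=170+(xs+185)*.75; V=100+(ys+285)*.65
    x=(U-cx)/f;y=(V-cy)/f;th=np.hypot(x,y);k=np.sin(th)/th
    D=(T[:,:3]@np.array([x*k,-y*k,-np.cos(th)])).T; P=T[:,3]+D*((-.0215-T[2,3])/D[:,2])[:,None]
    e,v=np.linalg.eigh(np.cov(P[:,:2].T)); v=v[:,1]
    print(t,s[i],np.round(P.mean(0)*1e3,1),np.degrees(np.arctan2(v[1],v[0]))%180,4e3*np.sqrt(e))
E
```

```text
60 [ 11  16  20  27 185] [  3.2   3.9 -21.5] 33.95106235188544 [ 2.51317097 12.1581587 ]
75 [ 11  16  20  27 162] [  3.1   3.8 -21.5] 33.85408226974937 [ 2.29764478 12.04516106]
90 [ 11  17  19  26 131] [  2.9   3.6 -21.5] 33.73233647230197 [ 1.98890377 11.79644931]
105 [11 31  9 12 52] [  0.5   2.1 -21.5] 35.38142748461081 [2.11539684 4.3517515 ]
```

```bash
python3 - <<'E'
import numpy as np
a=np.radians([8,16,24,32,40,48,52,56,60,64,68,72,76,80,84,88,92,96,100,104,108,112,116,119,122,125,128,131,134,137,140,143,146,149])
T=np.array([.523,.58,.515,.573,.61,.597,.581,.556,.612,.557,.612,.586,.614,.661,.606,.612,.567,.619,.604,.615,.568,.633,.63,.644,.646,.62,.64,.631,.66,.696,.733,.651,.771,.657])
res=[]
for give in np.arange(4,5.6,.25):
  for x0 in np.arange(-2.5,2.5,.1):   # plate travel (mm) of fine at touch
    c=2.5*a-x0
    F=np.where(c<0,0,np.where(c<give,8+48*c/give,56+40*(c-give)))
    for slope in (1,):
      d=np.mean(T-.0025*F); r=T-.0025*F-d; res.append((np.sqrt(np.mean(r**2)),give,x0,d,F[-1],F[0]))
res.sort()
for r in res[:25]: print(np.round(r,3))
print("per x0 best"); 
for x0 in np.arange(-2.5,2.5,.5):
    print(np.round(min(r for r in res if abs(r[2]-x0)<.01),3))
E
```

```text
[3.1000e-02 5.5000e+00 2.0000e-01 5.0900e-01 8.8054e+01 9.3010e+00]
[3.1000e-02 5.5000e+00 3.0000e-01 5.1200e-01 8.4054e+01 8.4280e+00]
[3.1000e-02 5.5000e+00 4.0000e-01 5.1600e-01 8.0054e+01 0.0000e+00]
[3.1000e-02 5.5000e+00 1.0000e-01 5.0500e-01 9.2054e+01 1.0174e+01]
[3.2000e-02 5.2500e+00 5.0000e-01 5.1300e-01 8.6054e+01 0.0000e+00]
[3.2000e-02 5.2500e+00 6.0000e-01 5.1700e-01 8.2054e+01 0.0000e+00]
[3.2000e-02 5.2500e+00 4.0000e-01 5.0900e-01 9.0054e+01 0.0000e+00]
[3.2000e-02 5.5000e+00 5.0000e-01 5.2000e-01 7.6054e+01 0.0000e+00]
[3.2000e-02 5.5000e+00 0.0000e+00 5.0100e-01 9.6054e+01 1.1046e+01]
[3.2000e-02 5.2500e+00 3.0000e-01 5.0500e-01 9.4054e+01 8.4490e+00]
[3.2000e-02 5.5000e+00 6.0000e-01 5.2300e-01 7.2054e+01 0.0000e+00]
[3.3000e-02 5.0000e+00 6.0000e-01 5.0900e-01 9.2054e+01 0.0000e+00]
[3.3000e-02 5.2500e+00 7.0000e-01 5.2100e-01 7.8054e+01 0.0000e+00]
[3.3000e-02 4.7500e+00 1.1000e+00 5.2200e-01 8.2054e+01 0.0000e+00]
[3.3000e-02 5.0000e+00 9.0000e-01 5.2100e-01 8.0054e+01 0.0000e+00]
[3.3000e-02 5.0000e+00 1.1000e+00 5.2800e-01 7.2054e+01 0.0000e+00]
[3.3000e-02 
[... 656 characters left out ...]
4000e-01  1.96054e+02
  3.28650e+01]
[ 8.50000e-02  5.50000e+00 -2.00000e+00  3.90000e-01  1.76054e+02
  2.85010e+01]
[ 6.90000e-02  5.50000e+00 -1.50000e+00  4.23000e-01  1.56054e+02
  2.41370e+01]
[ 5.40000e-02  5.50000e+00 -1.00000e+00  4.52000e-01  1.36054e+02
  1.97740e+01]
[ 4.00000e-02  5.50000e+00 -5.00000e-01  4.79000e-01  1.16054e+02
  1.54100e+01]
[3.2000e-02 5.5000e+00 0.0000e+00 5.0100e-01 9.6054e+01 1.1046e+01]
[3.2000e-02 5.2500e+00 5.0000e-01 5.1300e-01 8.6054e+01 0.0000e+00]
[3.3000e-02 5.0000e+00 1.0000e+00 5.2400e-01 7.6054e+01 0.0000e+00]
[3.3000e-02 5.5000e+00 1.5000e+00 5.4500e-01 5.1648e+01 0.0000e+00]
[3.4000e-02 5.2500e+00 2.0000e+00 5.5200e-01 4.9155e+01 0.0000e+00]
```

Torque has now risen by about 0.1 N m over the last steps: the follower is home. I reverse a little to separate drag from spring load.

```bash

python3 -m inch '0 0 0 0 0 3'>/dev/null; sh r.sh
python3 -m inch '0 0 0 0 0 3'>/dev/null; sh r.sh
python3 -m inch '0 0 0 0 0 3'>/dev/null; sh r.sh
python3 -m inch '0 0 0 0 0 3'>/dev/null; sh r.sh
python3 -m inch '0 0 0 0 0 3'>/dev/null; sh r.sh
python3 -m inch '0 0 0 0 0 3'>/dev/null; sh r.sh
echo cw
python3 -m inch '0 0 0 0 0 -3'>/dev/null; sh r.sh
python3 -m inch '0 0 0 0 0 -3'>/dev/null; sh r.sh
python3 -m inch '0 0 0 0 0 -3'>/dev/null; sh r.sh
python3 -m inch '0 0 0 0 0 -3'>/dev/null; sh r.sh
python3 -m inch '0 0 0 0 0 -3'>/dev/null; sh r.sh
python3 -m inch '0 0 0 0 0 -3'>/dev/null; sh r.sh
```

```text
t 18.98 tcp [613.7  -3.7 178.7] yaw 78.23 F [ 4.4 -1.5 -0. ] T [-0.412 -1.142 -0.231] gap 27.2 grip 60.0
t 19.1 tcp [613.7  -3.7 178.7] yaw 81.31 F [ 3.9 -0.7 -0.6] T [-0.282 -1.141 -0.27 ] gap 26.7 grip 60.0
t 19.23 tcp [613.7  -3.7 178.7] yaw 84.31 F [ 4.9 -0.1 -0.4] T [-0.292 -1.104 -0.326] gap 26.7 grip 60.0
t 19.35 tcp [613.7  -3.7 178.7] yaw 87.31 F [ 4.2 -1.9 -0.3] T [-0.261 -1.106 -0.296] gap 26.8 grip 60.0
t 19.48 tcp [613.7  -3.7 178.7] yaw 90.31 F [ 3.9 -0.9  0.4] T [-0.208 -1.066 -0.296] gap 26.7 grip 60.0
t 19.6 tcp [613.7  -3.7 178.7] yaw 93.3 F [ 4.6 -0.3 -0.1] T [-0.226 -1.078 -0.255] gap 26.9 grip 60.0
cw
t 19.73 tcp [613.7  -3.7 178.7] yaw 90.25 F [ 5.2 -0.6 -0.6] T [-0.276 -1.119  0.688] gap 26.9 grip 60.0
t 19.85 tcp [613.7  -3.7 178.7] yaw 87.17 F [ 3.6 -2.3 -1.1] T [-0.398 -1.132  0.662] gap 26.6 grip 60.0
t 19.98 tcp [613.7  -3.7 178.7] yaw 84.17 F [ 4.4 -1.4  0.9] T [-0.405 -1.133  0.698] gap 27.3 grip 60.0
t 20.1 tcp [613.7  -3.7 178.7] yaw 81.17 F [ 4.7 -1.8  0.4] T [-0.466 -1.135  0.673] gap 27.2 grip 60.0
t 20.23 tcp [613.7  -3.7 178.7] yaw 78.17 F [ 4.6 -2.1  0.3] T [-0.431 -1.112  0.704] gap 26.8 grip 60.0
t 20.35 tcp [613.8  -3.7 178.8] yaw 75.18 F [ 4.2 -1.9 -0.1] T [-0.448 -1.12   0.697] gap 27.0 grip 60.0
```

The forward and reverse torques give a drag of 0.49 N m and a load of about 95 N, with position suggesting up to about 135 N. Both lie inside 70 to 160 N, so I let go and retreat.

```bash
python3 -m inch '0 0 0 0 0 0;0 0 0 0 0 0;0 0 0 0 0 0;0 0 0 0 0 0;0 0 0 0 0 0;0 0 0 0 0 0' 1 60;sh r.sh;
python3 -m inch '0 0 15 0 0 0;0 0 40 0 0 0;0 0 65 0 0 0;0 0 90 0 0 0;0 0 110 0 0 0;0 0 110 0 0 0;0 0 110 0 0 0'; python3 - <<'E'
from h import *
st()
p=eyes.camera("top")
for q in ["salt_jar","mug","bowl","soap_bottle","can","press"]:
    print(q,[(np.round(d["at"],3),round(d["p"],2)) for d in nets.landmark_of(q,p)][:1])
w=eyes.camera("wrist")["frame"]; cv2.imwrite("pics/w6.png",w[...,::-1])
E
```

```text
t: 21.1
tcp_pos: [0.6132, -0.0037, 0.1785]
ee_rot: [-0.0, 0.793, 0.61, -0.0]
ft_force: [-0.3, -0.4, 0.1]
finger_gap: 0.0831
grip_force: 0.0
t 21.1 tcp [613.2  -3.7 178.5] yaw 75.13 F [-0.3 -0.4  0.1] T [-0.043 -0.068  0.013] gap 83.1 grip 0.0
t: 21.98
tcp_pos: [0.6129, -0.0037, 0.2882]
ee_rot: [-0.0, 0.793, 0.61, -0.0]
ft_force: [0.5, 0.5, -0.2]
finger_gap: 0.0943
grip_force: 0.0
t 21.98 tcp [612.9  -3.7 288.2] yaw 75.14 F [ 0.5  0.5 -0.2] T [-0.087 -0.092  0.051] gap 94.3 grip 0.0 q [ 0.12  0.28 -0.27  1.64  0.08  1.24 -0.43]
salt_jar [(array([ 0.564,  0.183, -0.001]), 0.62)]
mug [(array([ 0.636, -0.212, -0.   ]), 0.97)]
bowl [(array([ 0.615,  0.462, -0.004]), 0.57)]
soap_bottle [(array([ 0.508, -0.442,  0.   ]), 0.77)]
can [(array([ 0.642, -0.45 ,  0.001]), 0.78)]
press [(array([ 0.354,  0.054, -0.005]), 0.78)]
```

View pics/w6.png

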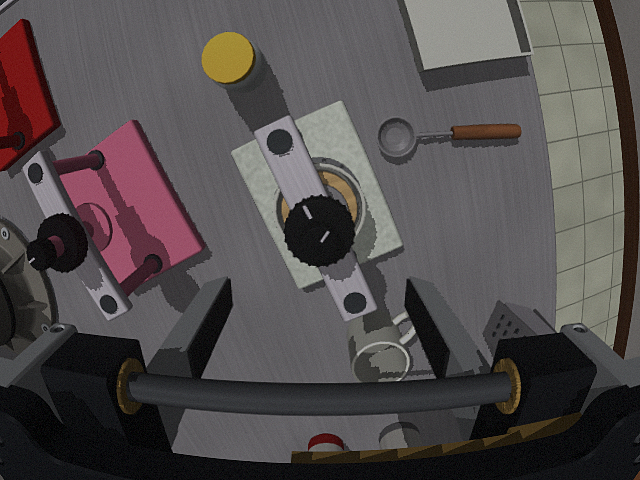

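The knobs at (320,230) kept their angles after release, with the fine mark at (323,237) still at the gripped direction. Jar, mug and the rest stand where they were and the gripper is clear, so I hand in.

```bash
python3 -c "
from cell import arm; print(arm.close_job())"
```

```text
the job is handed in; nothing more can be done
None
```

I handed the job in at 22 s. I ran the plate down with the ring until it bore on the follower at about 18 N by ring torque, then took the follower home with the fine knob. The knob torque puts the final load at about 95 N, while the turn angle suggests up to 135 N; both are inside 70 to 160 N. The mismatch leaves some doubt about how firmly the ring alone was bearing. I then let go, and the other things I checked stand where they were.

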